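Weigh a rivet die holder on the spring scale

TASK

Twist the die holder out of its bayonet socket without forcing it, and hang it by its bail in the hook of the spring scale. Feel its weight and ease it onto the hook slowly, so that the scale carries all of it before you let go and the hook neither jerks down nor springs back; then leave it hanging by itself, settled for a reading. Leave the other things on the counter where they are.

Things in the scene. Friction and masses are not known exactly. Their poses are not given: they have to be found in the camera images.
- socket: Grey square bench fixture, 90 x 90 x 40 mm high, fixed to the counter; origin at the centre of its underside. It holds the bayonet socket: under a slotted silver lip (see socket_mouth) is a chamber, floor 18 mm and ceiling 29 mm above the counter, in which the holder's lugs turn.
- socket_mouth (a point): Centre of the socket's 27 mm round hole, at the top of the fixture (40 mm above the counter), with the fixture's axes. Two opposite slots, 13 mm wide, run from the hole along the fixture's +x and -x, to 30 mm from the centre; the lugs can leave only there.
- holder_grip (a point): Centre of the orange grip tab on top of the die holder, with the holder's axes (z up along it). Tab 16 mm (holder x) by 20 mm (holder y) by 44 mm high. The holder is 148 mm high, its underside 126 mm below this point; mass hidden, 0.25 to 0.74 kg. Body: dark, round, 44 mm diameter, from 24 to 64 mm above the underside; wire bail between body and tab.
- holder_foot (a point): Centre of the holder's underside, the end of its 24 mm diameter, 24 mm long shank. Two opposite lugs along holder +x and -x reach 18 mm from the axis, 8 mm wide, 2 to 8 mm above this point. Locked at the start: turned 0.75 to 1.35 rad clockwise (from above) from the slots. Turn it anticlockwise until holder x is along fixture x (stops lie about 0.05 rad beyond), then lift straight out.
- holder_bail (a point): Underside of the middle of the bail's top bar, 98 mm above the holder's underside, 28 mm below holder_grip. The bail is 8 mm steel wire in the holder's y-z plane: uprights 36 mm apart (28 mm clear), top bar slightly peaked in the middle; its window is open along holder x and 34 mm high between the body's top and this point.
- scale: Column spring scale fixed to the counter. Origin on the counter straight below the hook's seat; the column (30 x 44 mm, top 258 mm above the counter) stands 130 mm from it along the scale's +x axis, on a blue base plate. A black carriage (nearest face 83 mm from the seat) slides down the column's front and carries the hook, which can only move up and down.
- hook_seat (a point): Top of the hook's flat seat (26 mm long, 8 mm brass rod), where the bail bar is to rest; 210 mm above the counter when empty. The rod comes from the carriage along scale -x, its top 12 mm above the seat, dips to the seat and ends in an upturned tip on the -x side, 17 to 21 mm from here, 16 mm high. Bring the bail over the tip from -x, holder x along scale x, bar above the tip, rod in the window; lower.
- scale_hook (a joint): How far the hook has sunk, m: 0 empty, grows downward with load, lower stop at 0.080. Linear spring: it starts to sink at 0.4 N and sinks 1 mm for each further 0.12 N, about 17 to 57 mm under the holder; lightly damped, so it jerks and bounces if the load comes or goes suddenly; it should be let down at no more than about 40 mm/s.
- cage: Silver countersink cage standing upright, 36 mm diameter, 75 mm high; origin at its underside's centre. Bystander.
- pin0: Dark blue quick-release pin lying down, about 80 mm long along its x axis, 34 mm wide at its handle. Bystander.
- pin1: Second dark blue quick-release pin, like pin0. Bystander.
- samples: Yellow open sample box, 75 x 90 x 35 mm high, origin at its underside's centre. Bystander.
There are look-alikes about, which are no part of the job. Of the things like the part that bears holder_grip, leave any that is pink, red or turquoise; of the rest the smaller one is meant.

How it is judged:
On the way, in this order (a step that is already met when the one before it is completed fails the run):
1. the die holder is out of the socket and clear above it (z of holder_grip in the frame of socket above 0.19 m and contact force between holder and socket below 0.05 N), for 0.2 s.
2. the robot has let go and the holder hangs by its bail in the hook, its weight on the scale (contact force between holder and scale above 1.5 N and distance between holder_bail and hook_seat below 0.016 m and value of joint scale_hook above 0.008 m and angle between holder_bail's own z axis and vertical below 0.35 rad and contact force between each of the arm, the fingers and holder below 0.05 N and contact force between each of the arm, the fingers and scale below 0.05 N), for 0.2 s.
At the end, for the whole second after the job is handed in: The holder hangs by its bail in the scale's hook (middle of the bar's underside within 16 mm of the hook's seat), within 20 degrees of upright, sinking the hook by more than 8 mm; nothing of the robot touches it or the scale, and it has settled: hook slower than 8 mm/s, holder slower than 30 mm/s (all of step 2 and velocity of joint scale_hook between -0.008 and 0.008 m/s and linear speed of holder below 0.03 m/s).
It fails at once if the holder is forced in the socket (more than 25 N between them) (contact force between holder and socket above 25 N).
It fails at once if the hook jerks down or springs back (faster than 70 mm/s) (velocity of joint scale_hook above 0.07 m/s or velocity of joint scale_hook below -0.07 m/s).
It fails at once if the holder is rammed against the scale (more than 20 N) (contact force between holder and scale above 20 N).
It fails at once if the hook is pushed to its lower stop (value of joint scale_hook above 0.078 m).
It fails at once if a bystander (cage, pin or sample box) is moved more than 15 mm (distance of any of cage, pin0, pin1, samples from where it was at the start of the episode above 0.015 m).
It also fails if it takes over 67 s, if anything falls off the work surface, if the arm or the gripper's body presses on something with over 40 N, if the wrist force passes 120 N, or if a joint passes its speed limit or range.

ROBOT

A 6-joint arm with a two-finger parallel gripper is mounted at the origin on the work surface. World frame = base frame: x ahead of the robot, y to its left, z up, the work surface at z = 0. Lengths are in m, angles in rad, forces in N, time in s.
With the tool pointing down it reaches from about 0.3 to 0.85 m from the base axis. Payload 5.4 kg.
Tool frame: the origin (TCP) lies on the centre line of the jaws, within the pads' length; the fingertips stand 11 mm ahead of it and the grasp point (between the pads) lies 8 mm behind it (manip.tip_reach is the distance from the TCP to the fingertips, in m); z points along the fingers, y is the direction in which the jaws open and shut (so a half turn about z gives the same grasp; the last joint's range is limited). The gripper opens to 85 mm and grips with 20 to 120 N. Pads are 22 mm wide; open, the fingers measure 114 mm over their backs; the gripper's body (76 mm by 85 mm) begins 54 mm behind the grasp point. The pads swing forward as they close: fully open they stand 13 mm farther back than shut.
Start: joints at [-1.533, 0.158, 1.597, -0, 1.386, -0.21], TCP at [0.141, -0.557, 0.22] pointing down, gripper open.
Joint ranges: [-2.91, 2.91], [-0.94, 2.29], [0.18, 2.7], [-1.29, 4.43], [0.17, 2.64], [-3, 3]. Speed limits (rad/s): [2.57, 2.57, 3.14, 3.14, 3.14, 3.14].

INTERFACE

Orientations are given as a unit quaternion [x, y, z, w].
In Python, from bench import manip, capture, nets gives the robot as it stands.
- The arm moves only by the tool arm_command, never from a script. Its argument "commands" is one flat list of numbers, 7 for each row, row after row: the turn, a rotation vector about the world's x, y, z in rad, then the shift along the world's x, y, z in mm, then the closure in counts, from 0 (fully open) to 255 (shut). In form: [wx, wy, wz, x, y, z, fingers, wx, wy, wz, x, y, z, fingers, ...]. A call has 1 to 5 rows; each row shifts and turns the commanded pose from where the row before left it; what a row does not reach is not made up. A row lasts 1/12 s, in which the tool goes at most 41.7 mm and 7.16 degrees, less where a joint would pass 70% of its speed; a pose out of reach is approached as far as the arm can. A call is refused whole if a number of a shift passes 41.7 or a number of a turn 0.125, either way. A call with a gripper value outside its range is refused whole. The fingers move at their own pace and stop on an object; "newtons" is the grip in N (left out, the last holds). Time passes only in rows, so rows that do not move let the fingers close. It gives the time, the measured TCP pose, the force and the opening at its end, in the units of the state.
- manip.observe(): the state, without advancing time (a new reading comes with each control period).
- capture(name): name is "scene" or "top" or "wrist"; returns a dict with "img" (420x560x3 uint8, red, green, blue), "K" (3x3 intrinsics, pixels), "cam_to_world" (4x4, takes a point from camera to world coordinates). Camera axes: x right, y down, z forward; pixel columns grow to the right and rows downward; lengths in m; the calibration is good to about 2 mm. A picture is of the moment at which its call begins. There is no depth.
- manip.sign_off(): hands the job in, once; it reports no verdict.
Trained networks look in the newest picture that a camera, given by its name, has taken for a name from the list of things; names that differ only in an ending like _2 or _b are one class to them, and where a whole thing is asked for, a point or a joint stands for the part that bears it (a point fixed in the world has none). Each returns a list of dicts, best first, with "score" (0 to 1); they miss things now and then, are a little off and sometimes report something else, mostly with a low value. They report only what shows in the picture. A call takes as long as a camera call. They do not tell look-alikes from the thing itself.
- nets.silhouettes(camera, name): "pixels" (420x560 bool, what is visible of it) and "xy" ([column, row] in pixels, amid what is visible of it).
The state is a dict: "time": time; "joints": joint angles; "joint_velocities": joint speeds; "joint_efforts": joint torques, N m; "ee_pos": TCP position; "orientation": TCP orientation; "wrist_force": force on the tool from outside, world axes, zero at the start; "ft_torque": the same for the moment, N m; "gripper_width": opening from 0.0 (shut) to 1.0 (fully open).
Only numpy, scipy, OpenCV 4.12 (cv2) and the standard library are available. Lean on these libraries where they do the work, as an engineer would, in place of code of your own. Each camera call takes 0.05 s, during which the arm holds its last target.

## Working session

There is one attempt and no reset: what is moved stays moved. The work goes in short steps, Python scripts to look and compute and a tool call to move; the robot and the scene stay as the last step left them, time stands still between calls to the robot, and variables do not carry over. Pictures are saved under pics/ and viewed, and the job is handed in when it is done.

Besides the shell and the picture viewer there is one more tool, called after "Request:" as name(argument=value, ...) on one line, values as JSON. arm_command: Moves the arm, as the interface text tells. Its arguments: {"type":"object","properties":{"commands":{"type":"array","items":{"type":"number"}},"newtons":{"type":"number"}},"required":["commands"]}

```bash
ls; mkdir -p pics; python3 - <<'E'
from bench import manip,capture,nets
import cv2
print(manip.observe(), manip.tip_reach)
for n in("scene","top","wrist"):
    c=capture(n); cv2.imwrite(f"pics/{n}0.png",c["img"][:,:,::-1]); print(n,c["K"].round(1).tolist(),c["cam_to_world"].round(3).tolist())
    for t in("holder_grip","socket","scale","cage","pin0","samples"):
        for r in nets.silhouettes(n,t): print(n,t,round(r["score"],2),[int(v) for v in r["xy"]],int(r["pixels"].sum()))
print(manip.observe()["time"])
E
```

```text
pics
{'time': 0.0, 'joints': array([-1.53310903e+00,  1.59075552e-01,  1.59825645e+00,  1.70921349e-05,
        1.38620586e+00, -2.10079297e-01]), 'joint_velocities': array([ 0.001897  , -0.00189727,  0.00012644,  0.00019286, -0.00020182,
        0.00119637]), 'joint_efforts': array([-2.96973913e-04, -3.95999801e+01, -3.31430984e+01, -2.85745627e-04,
        8.27525917e-03,  3.58828274e-06]), 'ee_pos': array([ 0.14098453, -0.55679385,  0.21868991]), 'orientation': array([ 9.92335999e-01,  1.23565043e-01,  9.20991659e-05, -9.68272298e-04]), 'wrist_force': array([ 0.11491689, -0.70749256,  0.23313601]), 'ft_torque': array([-0.00147241, -0.00395563, -0.0550046 ]), 'gripper_width': 0.9978864466049148} 0.011
scene [[413.4, 0.0, 280.8], [0.0, 413.4, 210.2], [0.0, 0.0, 1.0]] [[0.049, 0.834, -0.55, 0.923], [0.999, -0.048, 0.016, 0.068], [-0.013, -0.55, -0.835, 0.745], [0.0, 0.0, 0.0, 1.0]]
scene holder_grip 0.89 [348, 190] 785
scene holder_grip 0.82 [408, 199] 919
scene holder_grip 0.77 [361, 232] 812
scene holder_grip 0.64 [377, 284] 2074
scene holder_grip 0.56 [438, 225] 2033
scene socket 
[... 286 characters left out ...]
 -0.989, 0.147, 0.401], [-0.999, 0.031, 0.018, 0.065], [-0.023, -0.146, -0.989, 1.081], [0.0, 0.0, 0.0, 1.0]]
top holder_grip 0.81 [212, 147] 1169
top holder_grip 0.79 [142, 206] 1326
top holder_grip 0.77 [165, 250] 629
top holder_grip 0.75 [214, 206] 576
top holder_grip 0.65 [224, 261] 524
top holder_grip 0.36 [341, 155] 269
top socket 0.86 [227, 214] 1673
top scale 0.84 [413, 164] 5018
top cage 0.76 [341, 157] 275
top pin0 0.86 [351, 222] 273
top pin0 0.64 [323, 193] 334
top samples 0.38 [226, 216] 1625
wrist [[297.6, 0.0, 282.7], [0.0, 297.6, 207.5], [0.0, 0.0, 1.0]] [[0.245, -0.929, -0.278, 0.211], [-0.97, -0.235, -0.069, -0.54], [-0.001, 0.286, -0.958, 0.373], [0.0, 0.0, 0.0, 1.0]]
1.05
```

View pics/scene0.png

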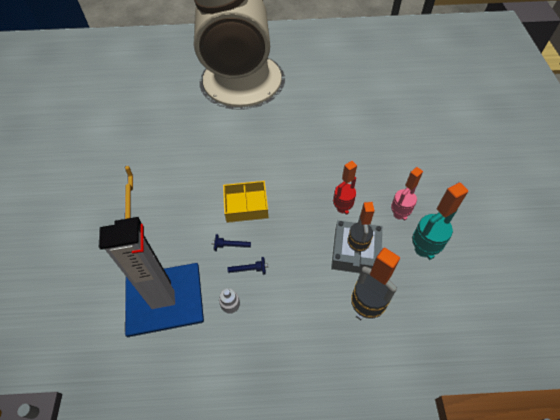

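View pics/top0.png

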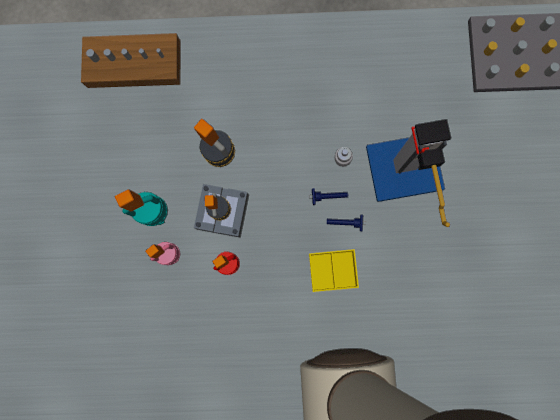

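View pics/wrist0.png

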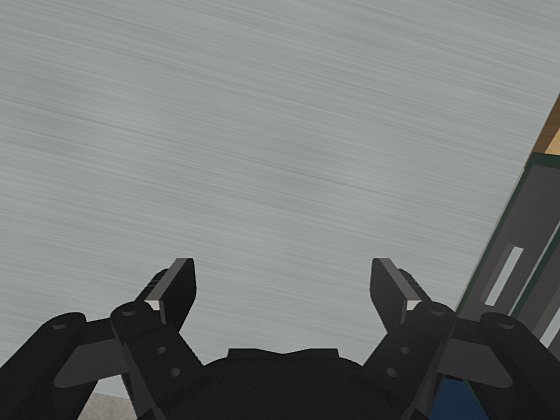

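```bash
python3 - <<'E'
import cv2,numpy as np
t=cv2.imread("pics/top0.png"); s=cv2.imread("pics/scene0.png")
a=cv2.resize(t[170:250,180:260],None,fx=7,fy=7,interpolation=cv2.INTER_CUBIC)
b=cv2.resize(s[195:285,320:400],None,fx=6.5,fy=6.5,interpolation=cv2.INTER_CUBIC)
cv2.imwrite("pics/c1.png",a);cv2.imwrite("pics/c2.png",b)
cv2.imwrite("pics/c3.png",cv2.resize(t[100:240,360:470],None,fx=4.2,fy=4.2,interpolation=cv2.INTER_CUBIC))
cv2.imwrite("pics/c4.png",cv2.resize(s[160:345,90:210],None,fx=3.2,fy=3.2,interpolation=cv2.INTER_CUBIC))
E
```

```text
(no output)
```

View pics/c1.png

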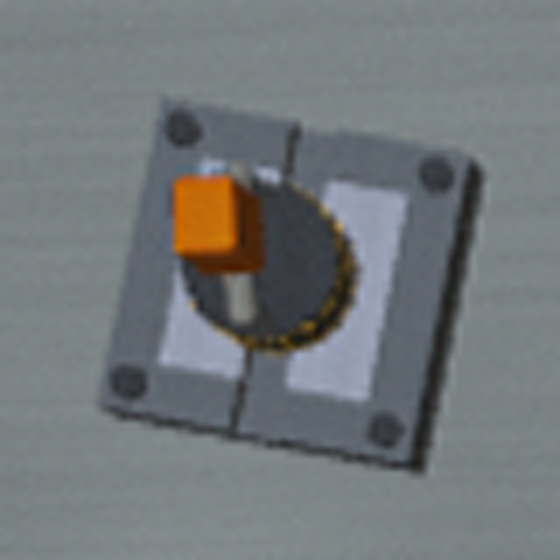

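View pics/c2.png

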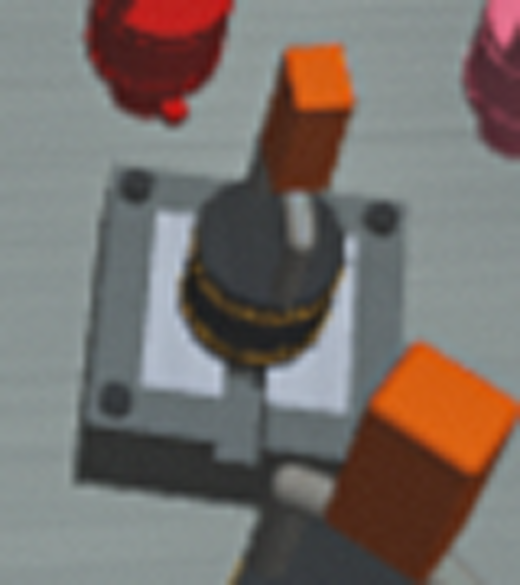

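View pics/c3.png

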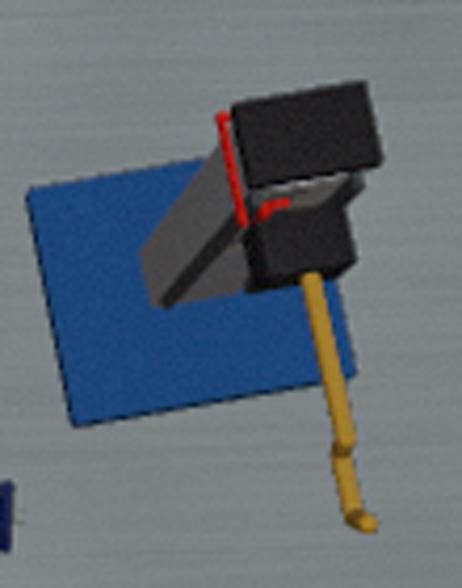

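View pics/c4.png

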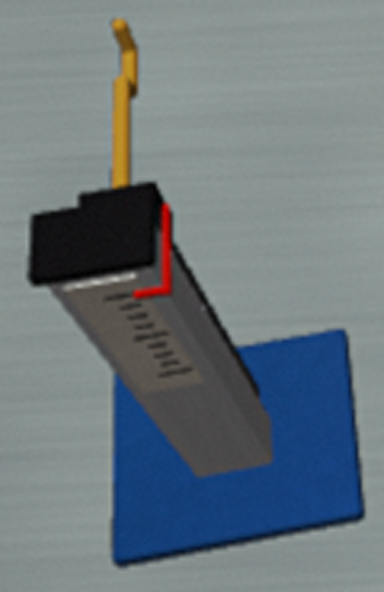

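```bash
cat > h.py <<'E'
import numpy as np
C={"scene":None,"top":None}
def setup():
    from bench import capture
    return {n:capture(n) for n in("scene","top")}
def ray(c,uv):
    d=np.linalg.inv(c["K"])@np.array([uv[0],uv[1],1.]); T=np.array(c["cam_to_world"]); return T[:3,3],T[:3,:3]@d
def onz(c,uv,z):
    o,d=ray(c,uv); return o+d*(z-o[2])/d[2]
def tri(c1,u1,c2,u2):
    o1,d1=ray(c1,u1);o2,d2=ray(c2,u2);d1/=np.linalg.norm(d1);d2/=np.linalg.norm(d2)
    s=np.linalg.lstsq(np.c_[d1,-d2],o2-o1,rcond=None)[0]
    p,q=o1+s[0]*d1,o2+s[1]*d2; return (p+q)/2,np.linalg.norm(p-q)
def proj(c,p):
    T=np.linalg.inv(np.array(c["cam_to_world"])); q=c["K"]@(T[:3,:3]@np.asarray(p)+T[:3,3]); return q[:2]/q[2]
E
python3 - <<'E'
from h import *
np.set_printoptions(precision=4,suppress=True)
c=setup(); import pickle; pickle.dump(c,open("cams.pkl","wb"))
T,S=c["top"],c["scene"]
f1=lambda u,v:((u+.5)/7-.5+180,(v+.5)/7-.5+170)
f2=lambda u,v:((u+.5)/6.5-.5+320,(v+.5)/6.5-.5+195)
f3=lambda u,v:((u+.5)/4.2-.5+360,(v+.5)/4.2-.5+100)
f4=lambda u,v:((u+.5)/3.2-.5+90,(v+.5)/3.2-.5+160)
print("tabtop",tri(T,f1(207,214),S,f2(320,77)), onz(T,f1(207,214),.166),onz(S,f2(320,77),.166))
for s in [(183,130),(437,175),(386,430),(128,383)]: print("screw top",onz(T,f1(*s),.04))
for s in [(137,187),(382,218),(115,400)]: print("screw scene",onz(S,f2(*s),.04))
for a in [(175,180),(178,250),(235,178),(240,250)]: print("tab",onz(T,f1(*a),.166))
print("tip",tri(T,f3(372,524),S,f4(118,22)))
print("elbow tip",tri(T,f3(352,520),S,f4(133,50)))
print("elbow hi",tri(T,f3(343,440),S,f4(125,82)))
print("rod root",tri(T,f3(313,278),S,f4(121,185)))
E
```

```text
tabtop (array([0.5422, 0.2277, 0.1644]), np.float64(0.0007756630567877567)) [0.5419 0.227  0.166 ] [0.5432 0.2277 0.166 ]
screw top [0.5857 0.2561 0.04  ]
screw top [0.5704 0.1838 0.04  ]
screw top [0.4982 0.1992 0.04  ]
screw top [0.5138 0.272  0.04  ]
screw scene [0.4976 0.1997 0.04  ]
screw scene [0.5128 0.2726 0.04  ]
screw scene [0.5698 0.184  0.04  ]
tab [0.5507 0.235  0.166 ]
tab [0.533  0.2344 0.166 ]
tab [0.5507 0.22   0.166 ]
tab [0.5325 0.2188 0.166 ]
tip (array([ 0.4811, -0.1689,  0.2241]), np.float64(0.00041559096667124785))
elbow tip (array([ 0.4847, -0.1664,  0.2055]), np.float64(0.0001468467995499286))
elbow hi (array([ 0.5148, -0.162 ,  0.2176]), np.float64(2.079503765018143e-05))
rod root (array([ 0.5785, -0.1535,  0.221 ]), np.float64(0.0007665551167390847))
```

```bash
python3 - <<'E'
from h import *
import pickle; c=pickle.load(open("cams.pkl","rb"));T,S=c["top"],c["scene"]
np.set_printoptions(precision=4,suppress=True)
print("big",tri(T,(204.5,130),S,(388.6,257.8)))
print("red",tri(T,(219.5,261),S,(350.5,166)))
print("pink",tri(T,(153,251),S,(416,173)))
print("turq",tri(T,(128,199),S,(457,191)))
E
```

```text
big (array([0.6582, 0.2296, 0.2027]), np.float64(0.0034422154382009284))
red (array([0.4365, 0.214 , 0.1438]), np.float64(0.0014707053951638546))
pink (array([0.4578, 0.3329, 0.1408]), np.float64(0.0017053642892519427))
turq (array([0.5438, 0.3618, 0.1999]), np.float64(0.006277318558803853))
```

Request:
arm_command(commands=[0,0,0.125,18,35.5,12,100,0,0,0.125,18,35.5,12,100,0,0,0.125,18,35.5,12,100,0,0,0.125,18,35.5,12,100,0,0,0.125,18,35.5,12,100], newtons=40)

```text
time: 1.57
ee_pos: [0.2314, -0.3782, 0.2801]
orientation: [0.905, 0.425, 0.0, 0.0]
wrist_force: [1.5, -0.1, -0.4]
gripper_width: 0.61
```

Request:
arm_command(commands=[0,0,0.125,18,35.5,0,100,0,0,0.125,18,35.5,0,100,0,0,0.125,18,35.5,0,100,0,0,0.125,18,35.5,0,100,0,0,0.125,18,35.5,0,100])

```text
time: 1.98
ee_pos: [0.3214, -0.2007, 0.28]
orientation: [0.731, 0.683, 0.0, 0.001]
wrist_force: [0.5, 0.1, 0.3]
gripper_width: 0.609
```

Request:
arm_command(commands=[0,0,0.125,18,35.5,0,100,0,0,0,18,35.5,0,100,0,0,0,18,35.5,0,100,0,0,0,18,35.5,0,100,0,0,0,18,35.5,0,100])

```text
time: 2.4
ee_pos: [0.4115, -0.0229, 0.2801]
orientation: [0.688, 0.725, 0.0, 0.001]
wrist_force: [1.7, -0.1, -0.4]
gripper_width: 0.606
```

Request:
arm_command(commands=[0,0,0,18,35.5,0,100,0,0,0,18,35.5,0,100,0,0,0,18,35.5,0,100,0,0,0,18,35.5,0,100,0,0,0,18,35.5,0,100])

```text
time: 2.82
ee_pos: [0.5015, 0.1548, 0.2798]
orientation: [0.688, 0.725, 0.0, 0.0]
wrist_force: [0.2, -0.6, 0.7]
gripper_width: 0.609
```

Request:
arm_command(commands=[0,0,0,20,36,0,100,0,0,0,20.5,37,0,100,0,0,0,0,0,0,100])

```text
time: 3.07
ee_pos: [0.5424, 0.2305, 0.2772]
orientation: [0.687, 0.727, -0.0, -0.002]
wrist_force: [-0.1, -0.4, -0.6]
gripper_width: 0.61
```

```bash
python3 - <<'E'
from h import *
from bench import *
import cv2
c=capture("wrist"); cv2.imwrite("pics/w1.png",c["img"][:,:,::-1]); print(manip.observe()["ee_pos"],manip.observe()["wrist_force"],manip.observe()["ft_torque"])
import pickle; pickle.dump(c,open("w1.pkl","wb"))
for p in [(.542,.2278,.166),(.542,.2278,.08)]: print(proj(c,p))
E
```

```text
[0.54145897 0.22771376 0.2777782 ] [0.12832487 0.04457638 0.88003239] [-0.01660375  0.00960294 -0.00506124]
[282.55212589 204.18447424]
[282.7658683  184.70249583]
```

View pics/w1.png

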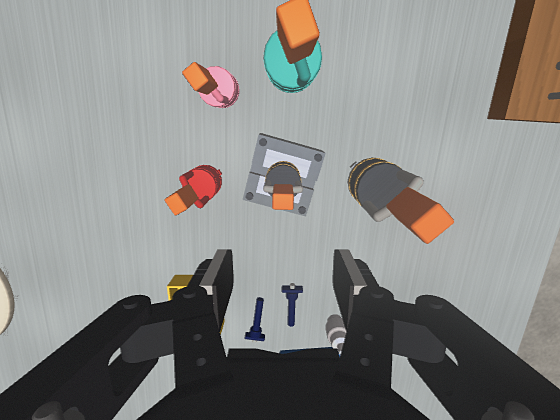

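Request:
arm_command(commands=[0,0,0,0,0,-30,100,0,0,0,0,0,-30,100,0,0,0,0,0,-30,100,0,0,0,0,0,-30,100,0,0,0,0,0,-11,100])

```text
time: 3.53
ee_pos: [0.5381, 0.2235, 0.1442]
orientation: [0.689, 0.725, -0.003, -0.002]
wrist_force: [-1.4, -0.4, -0.9]
gripper_width: 0.606
```

```bash
python3 - <<'E'
from h import *
from bench import *
import cv2
c=capture("wrist"); cv2.imwrite("pics/w2.png",c["img"][:,:,::-1]);o=manip.observe(); print(o["ee_pos"],o["wrist_force"],o["ft_torque"],o["joints"])
E
```

```text
[0.53783033 0.22351208 0.14376683] [-2.10320234 -0.40744504 -1.63396108] [-0.02636863  0.029419    0.04098421] [ 1.86674255e-01  2.51458825e-01  1.64405198e+00 -2.92094805e-04
  1.25467175e+00  1.35717042e-01]
```

View pics/w2.png

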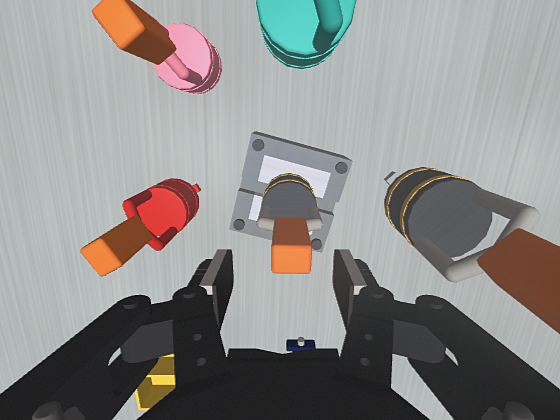

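Request:
arm_command(commands=[0,0,0,0,0,0,100,0,0,0,0,0,0,100])

```text
time: 3.75
ee_pos: [0.5425, 0.2249, 0.151]
orientation: [0.689, 0.725, 0.001, 0.001]
wrist_force: [0.7, 0.1, 1.1]
gripper_width: 0.609
```

Request:
arm_command(commands=[0,0,0,0,0,0,100,0,0,0,0,0,0,100,0,0,0,0,0,0,100,0,0,0,0,0,0,100])

```text
time: 4.08
ee_pos: [0.5418, 0.2252, 0.1497]
orientation: [0.688, 0.725, 0.001, 0.001]
wrist_force: [0.5, -0.8, -0.2]
gripper_width: 0.607
```

```bash
python3 - <<'E'
from bench import *
for i in range(6):
    capture("wrist");o=manip.observe(); print(o["time"],o["ee_pos"].round(4),o["wrist_force"].round(2),o["ft_torque"].round(3))
E
```

```text
4.1333 [0.5415 0.2251 0.1494] [ 0.26 -0.42  0.17] [-0.047  0.034  0.016]
4.1833 [0.5414 0.2251 0.1491] [-0.58  0.53 -0.5 ] [0.031 0.044 0.019]
4.2333 [0.5413 0.2251 0.1489] [-0.8  -0.17  0.5 ] [-0.004  0.003 -0.03 ]
4.2833 [0.5412 0.2251 0.1488] [-0.22  0.23 -0.02] [-0.007  0.017 -0.01 ]
4.3333 [0.5412 0.225  0.1487] [0.09 1.13 0.13] [-0.015 -0.017  0.005]
4.3833 [0.5412 0.225  0.1487] [-0.62 -0.38 -0.19] [0.014 0.004 0.027]
```

Request:
arm_command(commands=[0,0,0,1,2.7,-1,100,0,0,0,0,0,0,100,0,0,0,0,0,0,100])

```text
time: 4.63
ee_pos: [0.5421, 0.2279, 0.1475]
orientation: [0.688, 0.725, -0.0, -0.0]
wrist_force: [-0.0, 0.0, -0.3]
gripper_width: 0.609
```

```bash
python3 - <<'E'
from h import *
from bench import *
import cv2
for i in range(3):
    c=capture("wrist")
o=manip.observe(); print(o["time"],o["ee_pos"].round(4),o["wrist_force"].round(2),o["ft_torque"].round(3))
cv2.imwrite("pics/w3.png",c["img"][:,:,::-1])
print(proj(c,(.542,.2278,.166)))
E
```

```text
4.7833 [0.5422 0.2277 0.1477] [-0.2   0.68  0.58] [ 0.076  0.032 -0.02 ]
[282.65073388 269.16465053]
```

View pics/w3.png

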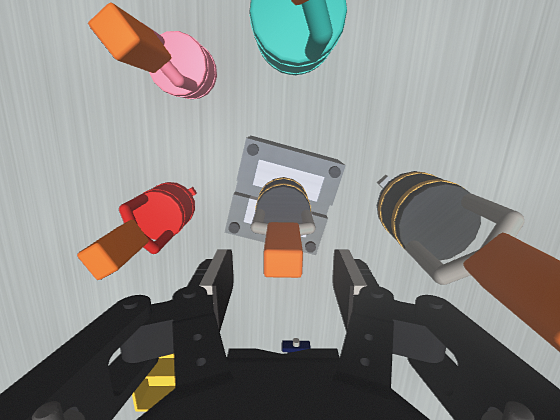

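Request:
arm_command(commands=[0,0,0,0,1,0,130,0,0,0,0,0,0,150,0,0,0,0,0,0,165,0,0,0,0,0,0,180,0,0,0,0,0,0,200], newtons=30)

```text
time: 5.2
ee_pos: [0.5423, 0.2287, 0.1479]
orientation: [0.688, 0.725, 0.0, 0.0]
wrist_force: [-0.9, 0.1, -0.2]
gripper_width: 0.225
```

```bash
python3 - <<'E'
from bench import *
for i in range(3):
    o=manip.observe(); print(o["time"],o["ee_pos"].round(4),o["wrist_force"].round(2),o["ft_torque"].round(3),o["gripper_width"]); capture("wrist")
E
```

```text
5.2 [0.5423 0.2287 0.1479] [-0.86  0.08 -0.24] [-0.057  0.096  0.004] 0.22491015706731704
5.25 [0.5422 0.2287 0.1478] [-0.49  0.28  0.46] [-0.024  0.06   0.013] 0.22230873027303347
5.3 [0.5423 0.2287 0.1479] [-0.37  0.35  1.09] [0.009 0.046 0.029] 0.22034088570887778
```

Request:
arm_command(commands=[0,0,0,0,0,0,255,0,0,0,0,0,0,255,0,0,0,0,0,1,255,0,0,0,0,0,1,255,0,0,0,0,0,0,255], newtons=50)

```text
time: 5.77
ee_pos: [0.5414, 0.2286, 0.1486]
orientation: [0.688, 0.725, -0.001, -0.001]
wrist_force: [-0.3, 0.9, -5.3]
gripper_width: 0.206
```

```bash
cat > ob.py <<'E'
from bench import *
import numpy as np
f=[];t=[]
for i in range(6):
    capture("wrist"); o=manip.observe(); f.append(o["wrist_force"]);t.append(o["ft_torque"])
print(o["time"],o["ee_pos"].round(4),o["orientation"].round(3),"F",np.mean(f,0).round(2),"T",np.mean(t,0).round(3),round(float(o["gripper_width"]),3))
E
python3 ob.py
```

```text
6.0667 [0.542  0.2287 0.1494] [ 0.688  0.725 -0.    -0.   ] F [ 0.11  0.33 -4.71] T [ 0.004 -0.021  0.012] 0.214
```

Request:
arm_command(commands=[0,0,0.05,0,0,0,255,0,0,0.07,0,0,0,255,0,0,0.07,0,0,0,255,0,0,0.07,0,0,0,255,0,0,0.04,0,0,0,255])

```text
time: 6.48
ee_pos: [0.5421, 0.2287, 0.1496]
orientation: [0.571, 0.821, -0.0, -0.0]
wrist_force: [-0.1, -0.0, -4.8]
gripper_width: 0.213
```

```bash
python3 ob.py
```

```text
6.7833 [0.5422 0.2287 0.1497] [ 0.573  0.82  -0.    -0.   ] F [-0.04 -0.28 -4.96] T [0.007 0.007 0.012] 0.211
```

Request:
arm_command(commands=[0,0,0.06,0,0,0,255,0,0,0.09,0,0,0,255,0,0,0.09,0,0,0,255,0,0,0.09,0,0,0,255,0,0,0.06,0,0,0,255])

```text
time: 7.2
ee_pos: [0.5422, 0.2287, 0.1497]
orientation: [0.401, 0.916, 0.0, -0.0]
wrist_force: [-1.0, -0.2, -4.1]
gripper_width: 0.209
```

Request:
arm_command(commands=[0,0,0.06,0,0,0,255,0,0,0.09,0,0,0,255,0,0,0.09,0,0,0,255,0,0,0.09,0,0,0,255,0,0,0.06,0,0,0,255])

```text
time: 7.62
ee_pos: [0.5422, 0.2287, 0.1497]
orientation: [0.216, 0.976, 0.0, -0.0]
wrist_force: [-0.3, -0.4, -5.3]
gripper_width: 0.21
```

```bash
python3 ob.py
```

```text
7.9167 [0.5422 0.2287 0.1497] [ 0.218  0.976 -0.    -0.   ] F [-0.3  -0.34 -4.53] T [-0.009 -0.015  0.018] 0.21
```

Request:
arm_command(commands=[0,0,0.06,0,0,0,255,0,0,0.06,0,0,0,255,0,0,0.05,0,0,0,255,0,0,0.04,0,0,0,255,0,0,0,0,0,0,255])

```text
time: 8.33
ee_pos: [0.5422, 0.2287, 0.1497]
orientation: [0.114, 0.993, 0.0, 0.0]
wrist_force: [0.2, 0.7, -5.4]
gripper_width: 0.21
```

```bash
python3 ob.py; python3 -c "
from bench import *
import cv2
c=capture('top');cv2.imwrite('pics/t2.png',cv2.resize(c['img'][140:260,150:310,::-1],None,fx=4.5,fy=4.5,interpolation=cv2.INTER_CUBIC))
c=capture('wrist');cv2.imwrite('pics/w4.png',c['img'][:,:,::-1])"
```

```text
8.6333 [0.5422 0.2287 0.1497] [0.115 0.993 0.    0.   ] F [ 0.36 -0.2  -4.97] T [-0.008  0.022  0.002] 0.213
```

View pics/w4.png

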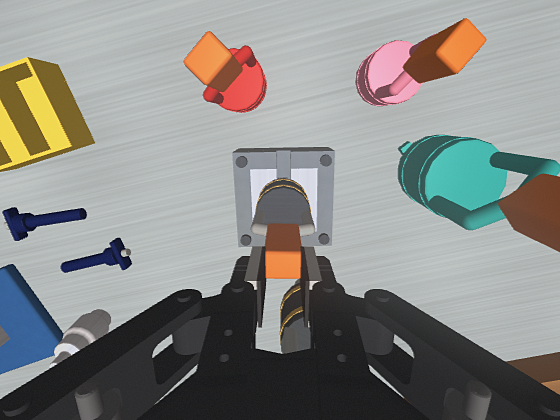

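Request:
arm_command(commands=[0,0,0.01,0,0,1,255,0,0,0,0,0,2,255,0,0,0,0,0,2,255,0,0,0,0,0,2,255,0,0,0,0,0,1,255])

```text
time: 9.15
ee_pos: [0.5425, 0.2288, 0.1583]
orientation: [0.109, 0.994, 0.0, 0.0]
wrist_force: [-0.2, -0.0, -4.4]
gripper_width: 0.213
```

```bash
python3 ob.py
```

```text
9.45 [0.5421 0.2287 0.1576] [ 0.109  0.994 -0.    -0.   ] F [-0.16  0.11 -4.99] T [ 0.001 -0.019 -0.008] 0.21
```

Request:
arm_command(commands=[0,0,0,0,0,4,255,0,0,0,0,0,7,255,0,0,0,0,0,10,255,0,0,0,0,0,12,255,0,0,0,0,0,14,255])

```text
time: 9.87
ee_pos: [0.5422, 0.2287, 0.2061]
orientation: [0.109, 0.994, 0.0, 0.0]
wrist_force: [-0.0, -0.4, -4.5]
gripper_width: 0.21
```

Request:
arm_command(commands=[0,0,0,0,0,16,255,0,0,0,0,0,18,255,0,0,0,0,0,18,255,0,0,0,0,0,16,255,0,0,0,0,0,12,255])

```text
time: 10.28
ee_pos: [0.543, 0.2289, 0.2883]
orientation: [0.109, 0.994, 0.001, 0.002]
wrist_force: [0.8, 0.1, -5.5]
gripper_width: 0.207
```

```bash
python3 ob.py
```

```text
10.5833 [0.5414 0.2286 0.2832] [ 0.109  0.994 -0.    -0.001] F [ 0.11 -0.11 -4.91] T [-0.007 -0.001  0.01 ] 0.211
```

Request:
arm_command(commands=[0,0,0,-2,-7,0,255,0,0,0.02,-4,-15,0,255,0,0,0.03,-6,-22,0,255,0,0,0.03,-8,-28,0,255,0,0,0.03,-8,-30,0,255])

```text
time: 11.0
ee_pos: [0.5131, 0.1258, 0.2836]
orientation: [0.053, 0.999, -0.0, -0.001]
wrist_force: [0.3, -0.6, -4.7]
gripper_width: 0.21
```

Request:
arm_command(commands=[0,0,0.03,-8,-30,0,255,0,0,0.03,-8,-30,0,255,0,0,0.03,-8,-30,0,255,0,0,0.03,-8,-30,0,255,0,0,0.03,-8,-30,0,255])

```text
time: 11.42
ee_pos: [0.4728, -0.0248, 0.2839]
orientation: [-0.021, 1.0, 0.0, -0.001]
wrist_force: [0.6, -0.6, -5.1]
gripper_width: 0.211
```

Request:
arm_command(commands=[0,0,0.03,-8,-30,0,255,0,0,0.03,-8,-30,0,255,0,0,0.03,-8,-28,0,255,0,0,0.02,-6,-24,0,255,0,0,0.005,-5,-18,0,255])

```text
time: 11.83
ee_pos: [0.4377, -0.1554, 0.2839]
orientation: [-0.078, 0.997, -0.0, -0.001]
wrist_force: [0.4, -0.3, -4.4]
gripper_width: 0.208
```

Request:
arm_command(commands=[0,0,0,-4,-14,0,255,0,0,0,-3,-10,0,255,0,0,0,-2,-8,-3,255,0,0,0,-1,-5,-5,255,0,0,0,0,-4,-5,255])

```text
time: 12.25
ee_pos: [0.429, -0.1944, 0.271]
orientation: [-0.078, 0.997, 0.0, -0.0]
wrist_force: [-0.4, 0.4, -3.7]
gripper_width: 0.212
```

```bash
python3 ob.py
```

```text
12.55 [ 0.4295 -0.1938  0.2718] [-0.078  0.997  0.     0.   ] F [-0.18 -0.15 -4.93] T [-0.02  -0.011 -0.01 ] 0.21
```

Request:
arm_command(commands=[0,0,0,0,6,-3,255,0,0,0,0.5,7,-3,255,0,0,0,0,4,-2,255,0,0,0,0,0,0,255,0,0,0,0,0,0,255])

```text
time: 12.97
ee_pos: [0.4296, -0.1767, 0.2635]
orientation: [-0.078, 0.997, 0.0, -0.0]
wrist_force: [0.2, -0.2, -4.8]
gripper_width: 0.209
```

```bash
python3 ob.py; cat > pic.py <<'E'
import sys,cv2,pickle
from bench import *
t=sys.argv[1]; d={}
for n,(y0,y1,x0,x1,f) in {"scene":(110,240,60,220,4.5),"top":(120,270,360,520,4)}.items():
    c=capture(n); d[n]=c; cv2.imwrite(f"pics/{n}_{t}.png",cv2.resize(c["img"][y0:y1,x0:x1,::-1],None,fx=f,fy=f,interpolation=cv2.INTER_CUBIC))
c=capture("wrist"); d["wrist"]=c; cv2.imwrite(f"pics/wrist_{t}.png",c["img"][:,:,::-1])
pickle.dump(d,open(f"cams_{t}.pkl","wb"))
E
python3 pic.py a
```

```text
13.2667 [ 0.4297 -0.1775  0.2638] [-0.078  0.997 -0.     0.   ] F [ 0.28  0.17 -4.97] T [ 0.01  -0.014  0.012] 0.211
```

View pics/scene_a.png

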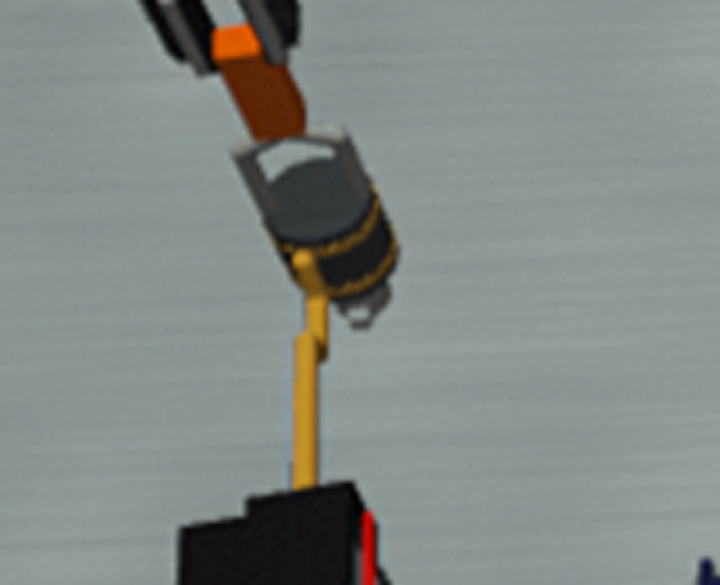

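View pics/top_a.png

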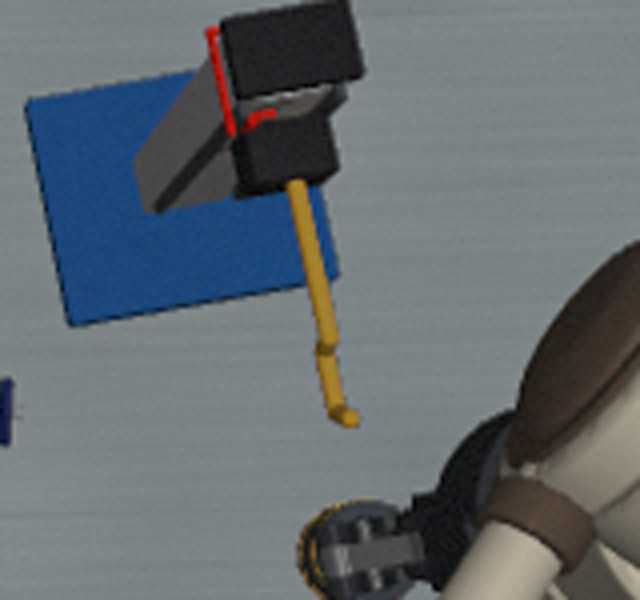

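View pics/wrist_a.png

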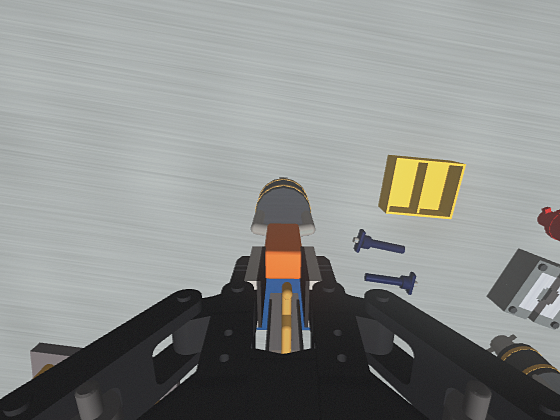

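```bash
python3 - <<'E'
from h import *
import pickle; d=pickle.load(open("cams_a.pkl","rb"));S,T,W=d["scene"],d["top"],d["wrist"]
g=lambda p:(proj(S,p)-[60,110]+.5)*4.5-.5
for z in(.226,.231,.236): print("bail",z,g((.4297,-.1775,z)), "bodytop",g((.4297,-.1775,z-.034)),"tabtop",g((.4297,-.1775,z+.05)))
f=lambda u,v:((u+.5)/4.5-.5+60,(v+.5)/4.5-.5+110)
k=lambda u,v:((u+.5)/4-.5+360,(v+.5)/4-.5+120)
print("tip",tri(T,k(352,419),S,f(303,258)))
print("elbow",tri(T,k(335,413),S,f(314,292)))
print("inner",tri(T,k(325,343),S,f(306,338)))
print("root",tri(T,k(297,184),S,f(305,488)))
for p in((.499,-.166,.21),(.5785,-.1535,.222),(.52,-.1627,.222),(.4811,-.1689,.224)): print("W",proj(W,p))
E
```

```text
bail 0.226 [297.29318801 148.07468944] bodytop [325.57456057 207.62159773] tabtop [251.27557122  51.18381894]
bail 0.231 [292.93969647 138.90833937] bodytop [321.55447464 199.1572388 ] tabtop [246.35101832  40.81508951]
bail 0.236 [288.53369557 129.63142994] bodytop [317.4878108  190.59480929] tabtop [241.36325626  30.31327212]
tip (array([ 0.4812706 , -0.16834946,  0.2231868 ]), np.float64(0.00017018086793011596))
elbow (array([ 0.48558681, -0.16688554,  0.20874546]), np.float64(0.00250119585347266))
inner (array([ 0.51352709, -0.16261731,  0.21745661]), np.float64(0.002671743378304747))
root (array([ 0.57907094, -0.15351196,  0.22021653]), np.float64(0.0002798689997764008))
W [283.41781265 304.40936494]
W [283.46249237 395.55355038]
W [283.46549451 336.94324769]
W [283.36740543 294.53794789]
```

Request:
arm_command(commands=[0,0,0,4,0.6,0,255,0,0,0,8,1.3,0,255,0,0,0,10,1.6,0,255,0,0,0,8,1.3,0,255,0,0,0,4,0.6,0,255])

```text
time: 13.83
ee_pos: [0.4652, -0.1715, 0.2636]
orientation: [-0.078, 0.997, 0.0, 0.0]
wrist_force: [0.5, -0.6, -4.9]
gripper_width: 0.206
```

```bash
python3 ob.py;python3 pic.py b
```

```text
14.1333 [ 0.4635 -0.1719  0.2636] [-0.078  0.997  0.    -0.   ] F [-0.08  0.17 -4.39] T [-0.    -0.032  0.021] 0.212
```

View pics/scene_b.png

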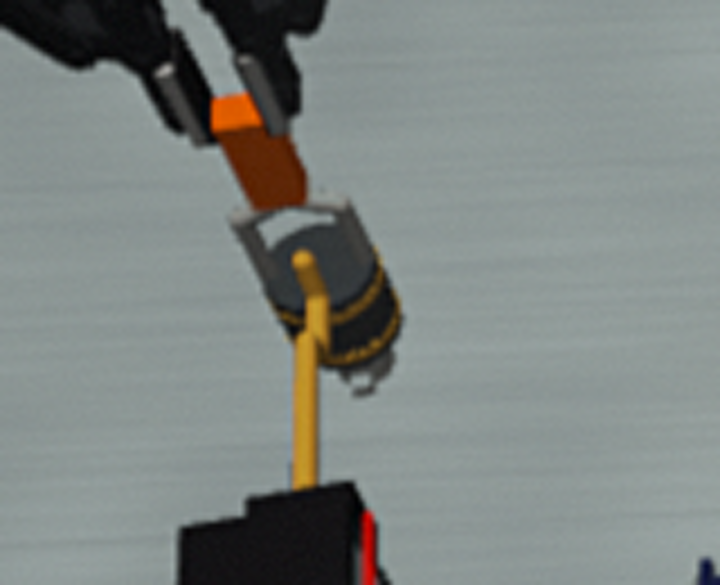

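View pics/wrist_b.png

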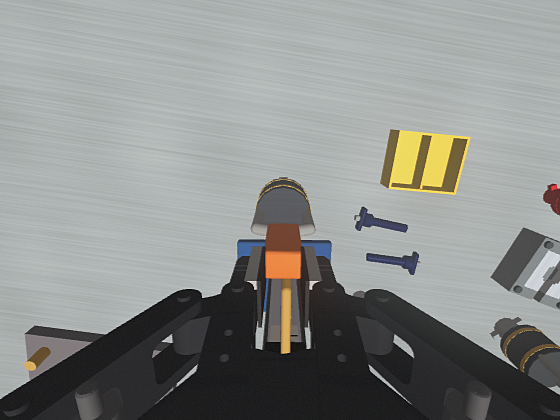

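Request:
arm_command(commands=[0,0,0,2,0.3,0,255,0,0,0,4,0.6,0,255,0,0,0,4,0.6,0,255,0,0,0,4,0.6,0,255,0,0,0,3,0.5,0,255])

```text
time: 14.7
ee_pos: [0.4813, -0.1692, 0.2637]
orientation: [-0.078, 0.997, 0.0, 0.0]
wrist_force: [-0.8, -0.0, -5.4]
gripper_width: 0.209
```

```bash
python3 ob.py;python3 pic.py c
```

```text
15.0 [ 0.4806 -0.1693  0.2636] [-0.078  0.997  0.    -0.   ] F [-0.04  0.11 -4.57] T [-0.008 -0.002  0.011] 0.213
```

View pics/scene_c.png

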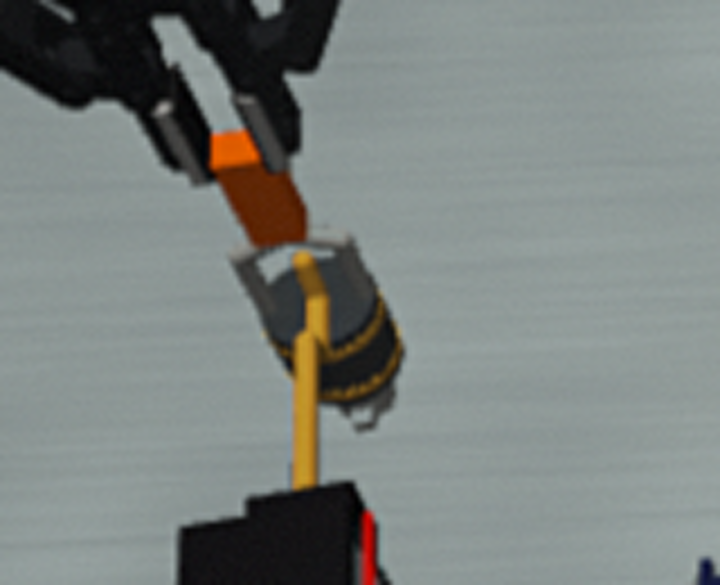

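Request:
arm_command(commands=[0,0,0,2,0.3,0,255,0,0,0,4,0.6,0,255,0,0,0,5,0.8,0,255,0,0,0,4,0.6,0,255,0,0,0,3,0.5,0,255])

```text
time: 15.57
ee_pos: [0.4994, -0.1664, 0.2637]
orientation: [-0.078, 0.997, 0.0, 0.0]
wrist_force: [0.5, -0.5, -4.6]
gripper_width: 0.205
```

```bash
python3 ob.py;python3 pic.py d
```

```text
15.8667 [ 0.4986 -0.1665  0.2636] [-0.078  0.997  0.    -0.   ] F [ 0.01 -0.03 -5.33] T [-0.004 -0.021 -0.001] 0.207
```

View pics/scene_d.png

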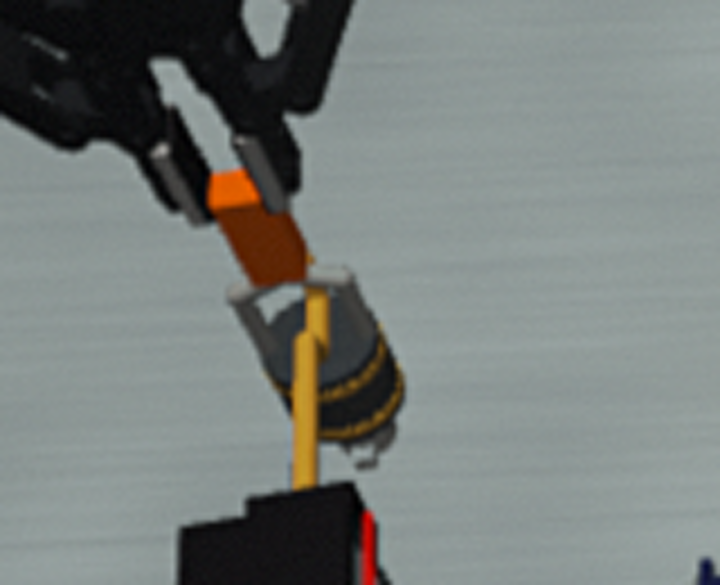

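View pics/top_d.png

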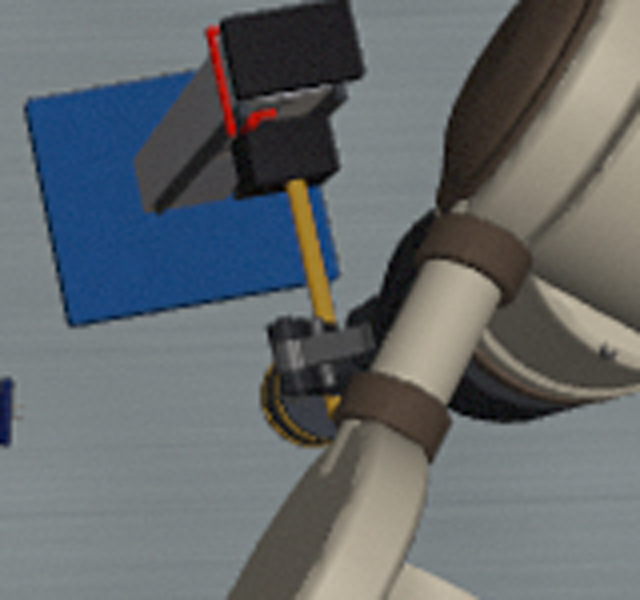

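Request:
arm_command(commands=[0,0,0,-0.3,2,0,255,0,0,0,0,0,-2,255,0,0,0,0,0,-3,255,0,0,0,0,0,-3,255,0,0,0,0,0,-2,255])

```text
time: 16.43
ee_pos: [0.4981, -0.1644, 0.253]
orientation: [-0.078, 0.997, 0.0, -0.0]
wrist_force: [-0.7, -0.2, -5.0]
gripper_width: 0.209
```

Request:
arm_command(commands=[0,0,0,0,0,-1,255,0,0,0,0,0,-1,255,0,0,0,0,0,-1,255,0,0,0,0,0,-1,255,0,0,0,0,0,-1,255])

```text
time: 16.85
ee_pos: [0.4985, -0.1645, 0.2487]
orientation: [-0.078, 0.997, -0.0, 0.0]
wrist_force: [-0.4, -0.2, -4.7]
gripper_width: 0.212
```

Request:
arm_command(commands=[0,0,0,0,0,-1,255,0,0,0,0,0,-1,255,0,0,0,0,0,-1,255,0,0,0,0,0,-1,255,0,0,0,0,0,-1,255])

```text
time: 17.27
ee_pos: [0.4984, -0.1645, 0.2436]
orientation: [-0.078, 0.997, -0.0, -0.0]
wrist_force: [-0.8, 0.5, -4.8]
gripper_width: 0.21
```

```bash
python3 ob.py
```

```text
17.5667 [ 0.4985 -0.1645  0.2438] [-0.078  0.997 -0.     0.   ] F [ 0.32  0.01 -5.  ] T [ 0.006 -0.003  0.008] 0.212
```

Request:
arm_command(commands=[0,0,0,0,0,-1,255,0,0,0,0,0,-1,255,0,0,0,0,0,-1,255,0,0,0,0,0,-1,255,0,0,0,0,0,-1,255])

```text
time: 17.98
ee_pos: [0.4985, -0.1645, 0.2387]
orientation: [-0.078, 0.997, -0.0, 0.0]
wrist_force: [-0.4, 0.5, -4.3]
gripper_width: 0.21
```

Request:
arm_command(commands=[0,0,0,0,0,-1,255,0,0,0,0,0,-1,255,0,0,0,0,0,-1,255,0,0,0,0,0,-1,255,0,0,0,0,0,-1,255])

```text
time: 18.4
ee_pos: [0.4985, -0.1645, 0.2337]
orientation: [-0.078, 0.997, -0.0, 0.0]
wrist_force: [-0.0, 0.3, -3.6]
gripper_width: 0.211
```

```bash
python3 ob.py; python3 pic.py e
```

```text
18.7 [ 0.4984 -0.1645  0.2338] [-0.078  0.997 -0.     0.   ] F [ 0.21  0.03 -3.05] T [ 0.064 -0.035 -0.019] 0.208
```

View pics/scene_e.png

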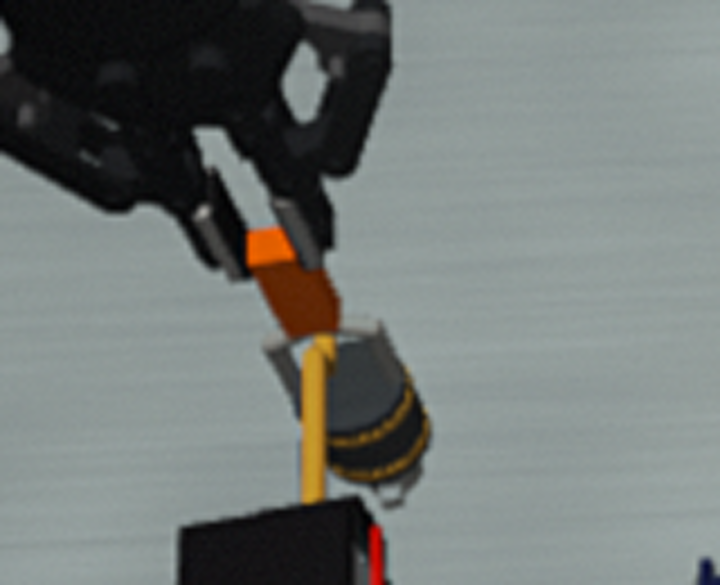

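Request:
arm_command(commands=[0,0,0,0,0,-1,255,0,0,0,0,0,-1.5,255,0,0,0,0,0,-1.5,255,0,0,0,0,0,-1.5,255,0,0,0,0,0,-1.5,255])

```text
time: 19.27
ee_pos: [0.4984, -0.1645, 0.2266]
orientation: [-0.078, 0.997, 0.0, 0.0]
wrist_force: [-0.5, 0.4, -2.3]
gripper_width: 0.211
```

Request:
arm_command(commands=[0,0,0,0,0,-1.5,255,0,0,0,0,0,-1.5,255,0,0,0,0,0,-1.5,255,0,0,0,0,0,-1.5,255,0,0,0,0,0,-1,255])

```text
time: 19.68
ee_pos: [0.4984, -0.1645, 0.2196]
orientation: [-0.078, 0.997, -0.0, 0.0]
wrist_force: [0.0, 0.2, -1.3]
gripper_width: 0.209
```

```bash
python3 ob.py
```

```text
19.9833 [ 0.4985 -0.1645  0.2199] [-0.078  0.997 -0.     0.   ] F [ 0.28  0.53 -1.41] T [ 0.081 -0.005  0.003] 0.211
```

Request:
arm_command(commands=[0,0,0,0,0,-1.5,255,0,0,0,0,0,-1.5,255,0,0,0,0,0,-1.5,255,0,0,0,0,0,-1.5,255,0,0,0,0,0,-1,255])

```text
time: 20.4
ee_pos: [0.4984, -0.1645, 0.2125]
orientation: [-0.078, 0.997, -0.0, 0.0]
wrist_force: [-0.0, 1.0, -1.4]
gripper_width: 0.212
```

Request:
arm_command(commands=[0,0,0,0,0,-1,255,0,0,0,0,0,-1,255,0,0,0,0,0,-1,255,0,0,0,0,0,-0.5,255,0,0,0,0,0,0,255])

```text
time: 20.82
ee_pos: [0.4984, -0.1645, 0.2092]
orientation: [-0.078, 0.997, -0.0, 0.0]
wrist_force: [0.8, -0.2, -0.7]
gripper_width: 0.21
```

```bash
python3 ob.py; python3 ob.py;python3 pic.py f
```

```text
21.1167 [ 0.4984 -0.1645  0.2093] [-0.078  0.997 -0.     0.   ] F [ 0.05  0.52 -0.62] T [ 0.113  0.015 -0.   ] 0.212
21.4167 [ 0.4984 -0.1645  0.2092] [-0.078  0.997 -0.     0.   ] F [ 0.18  0.28 -0.53] T [ 0.043 -0.021 -0.01 ] 0.207
```

View pics/scene_f.png

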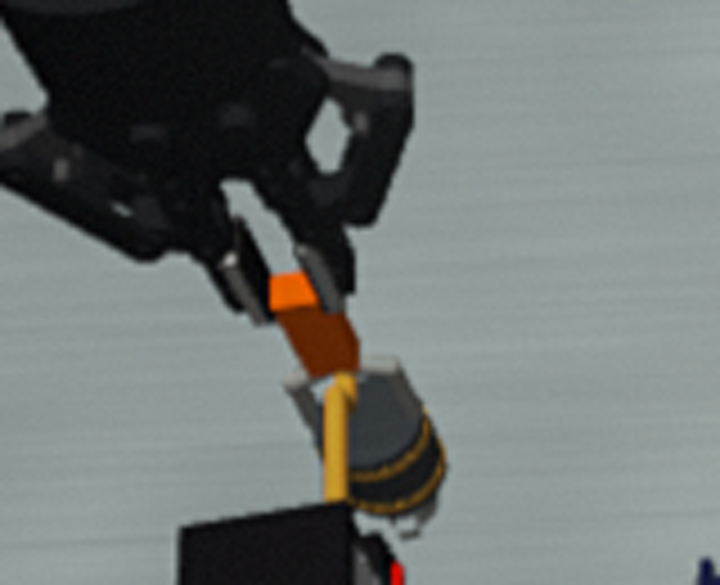

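View pics/top_f.png

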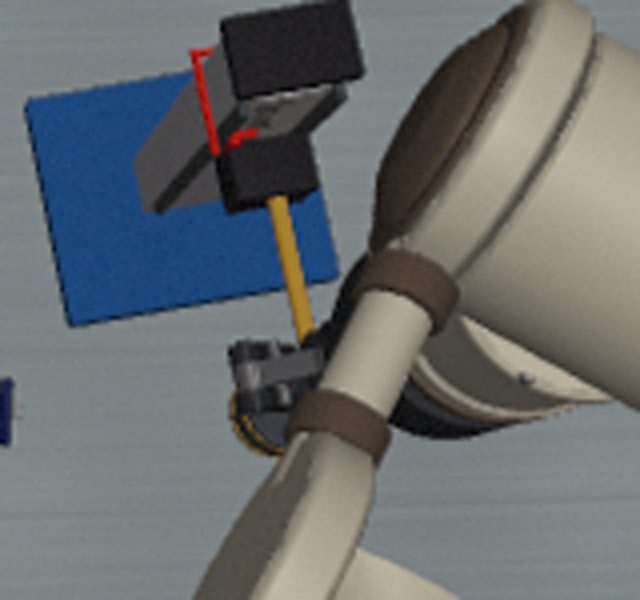

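```bash
cat > ob2.py <<'E'
from bench import *
import numpy as np
f=[];t=[]
for i in range(30):
    capture("wrist"); o=manip.observe(); f.append(o["wrist_force"]);t.append(o["ft_torque"])
print(o["time"],o["ee_pos"].round(4),"F",np.mean(f,0).round(3),np.std(f,0).round(2),"T",np.mean(t,0).round(3))
E
python3 ob2.py
```

```text
23.0667 [ 0.4984 -0.1645  0.2092] F [ 0.163  0.274 -0.411] [0.55 0.47 0.46] T [ 0.048 -0.032  0.005]
```

Request:
arm_command(commands=[0,0,0,0,0,-1,255,0,0,0,0,0,-1,255,0,0,0,0,0,-1,255,0,0,0,0,0,-0.5,255,0,0,0,0,0,0,255])

```text
time: 23.48
ee_pos: [0.4984, -0.1645, 0.2056]
orientation: [-0.078, 0.997, 0.0, -0.0]
wrist_force: [-0.3, 0.9, 0.3]
gripper_width: 0.213
```

```bash
python3 ob2.py;python3 pic.py g
```

```text
24.9833 [ 0.4984 -0.1645  0.2057] F [-0.011  0.073 -0.068] [0.43 0.39 0.59] T [ 0.049 -0.025  0.013]
```

View pics/wrist_g.png

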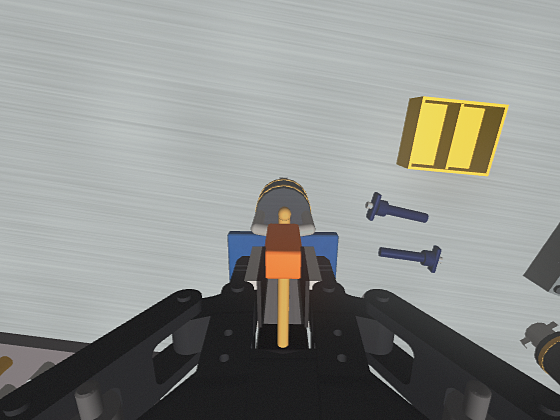

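Request:
arm_command(commands=[0,0,0,0,0.7,0,255,0,0,0,0,0.8,0,255,0,0,0,0,0,-0.5,255,0,0,0,0,0,0,255])

```text
time: 25.47
ee_pos: [0.4984, -0.1633, 0.2052]
orientation: [-0.078, 0.997, -0.0, 0.0]
wrist_force: [1.3, -1.9, 0.5]
gripper_width: 0.211
```

```bash
python3 ob2.py
```

```text
26.9667 [ 0.4984 -0.163   0.2052] F [ 0.061 -3.124  0.063] [0.45 0.51 0.44] T [-0.677 -0.041  0.006]
```

Request:
arm_command(commands=[0,0,0,0,-0.7,0,255,0,0,0,0,-0.7,0,255,0,0,0,0,0,0,255,0,0,0,0,0,0,255])

```text
time: 27.3
ee_pos: [0.4983, -0.1637, 0.2049]
orientation: [-0.078, 0.997, 0.001, -0.0]
wrist_force: [0.4, 0.3, -0.2]
gripper_width: 0.208
```

```bash
python3 ob2.py
```

```text
28.8 [ 0.4984 -0.1643  0.2052] F [-0.081  2.392  0.06 ] [0.54 1.   0.49] T [ 0.487  0.021 -0.003]
```

Request:
arm_command(commands=[0,0,0,0,0.55,0,255,0,0,0,0,0,0,255,0,0,0,0,0,0,255])

```text
time: 29.05
ee_pos: [0.4985, -0.1641, 0.2053]
orientation: [-0.078, 0.997, -0.0, 0.0]
wrist_force: [0.2, 1.8, -1.1]
gripper_width: 0.209
```

```bash
python3 ob2.py
```

```text
30.55 [ 0.4984 -0.1639  0.2052] F [-0.081  0.627 -0.109] [0.63 0.67 0.46] T [0.183 0.035 0.002]
```

Request:
arm_command(commands=[0,0,0,0,0.2,0,255,0,0,0,0,0,0,255,0,0,0,0,0,0,255])

```text
time: 30.8
ee_pos: [0.4984, -0.1637, 0.2052]
orientation: [-0.078, 0.997, -0.0, 0.0]
wrist_force: [0.7, -0.3, -0.0]
gripper_width: 0.205
```

```bash
python3 ob2.py
```

```text
32.3 [ 0.4984 -0.1637  0.2052] F [ 0.052 -0.667  0.031] [0.48 0.48 0.42] T [-0.107 -0.015 -0.012]
```

Request:
arm_command(commands=[0,0,0,0,-0.1,0,255,0,0,0,0,0,0,255,0,0,0,0,0,0,215,0,0,0,0,0,0,207,0,0,0,0,0,0,204], newtons=20)

```text
time: 32.72
ee_pos: [0.4984, -0.1637, 0.2052]
orientation: [-0.078, 0.997, 0.0, 0.0]
wrist_force: [0.9, -0.5, 0.3]
gripper_width: 0.213
```

```bash
python3 ob.py
```

```text
33.0167 [ 0.4984 -0.1637  0.2052] [-0.078  0.997  0.    -0.   ] F [-0.04 -0.63  0.08] T [-0.072  0.003  0.001] 0.212
```

Request:
arm_command(commands=[0,0,0,0,0,0,202,0,0,0,0,0,0,201,0,0,0,0,0,0,200,0,0,0,0,0,0,199,0,0,0,0,0,0,198])

```text
time: 33.43
ee_pos: [0.4984, -0.1637, 0.2052]
orientation: [-0.078, 0.997, 0.0, -0.0]
wrist_force: [1.5, -0.2, 0.3]
gripper_width: 0.226
```

```bash
python3 ob.py
```

```text
33.7333 [ 0.4984 -0.1637  0.2052] [-0.078  0.997  0.     0.   ] F [ 0.12 -0.42 -0.04] T [-0.052 -0.015  0.005] 0.228
```

Request:
arm_command(commands=[0,0,0,0,0,0,197,0,0,0,0,0,0,196,0,0,0,0,0,0,195,0,0,0,0,0,0,194,0,0,0,0,0,0,193])

```text
time: 34.15
ee_pos: [0.4984, -0.1637, 0.2052]
orientation: [-0.078, 0.997, 0.0, -0.0]
wrist_force: [-0.2, -0.9, 0.6]
gripper_width: 0.242
```

Request:
arm_command(commands=[0,0,0,0,0,0,191,0,0,0,0,0,0,189,0,0,0,0,0,0,186,0,0,0,0,0,0,183,0,0,0,0,0,0,180])

```text
time: 34.57
ee_pos: [0.4984, -0.1637, 0.2052]
orientation: [-0.078, 0.997, -0.0, 0.0]
wrist_force: [-0.5, -0.1, -0.4]
gripper_width: 0.298
```

```bash
python3 ob.py;python3 pic.py h
```

```text
34.8667 [ 0.4984 -0.1637  0.2052] [-0.078  0.997 -0.    -0.   ] F [0.34 0.03 0.25] T [-0.019  0.014  0.001] 0.292
```

View pics/wrist_h.png

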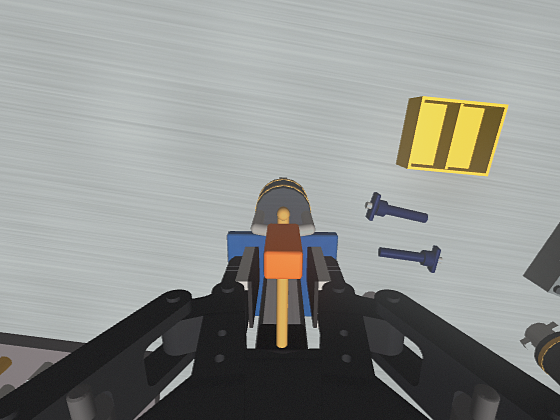

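View pics/scene_h.png

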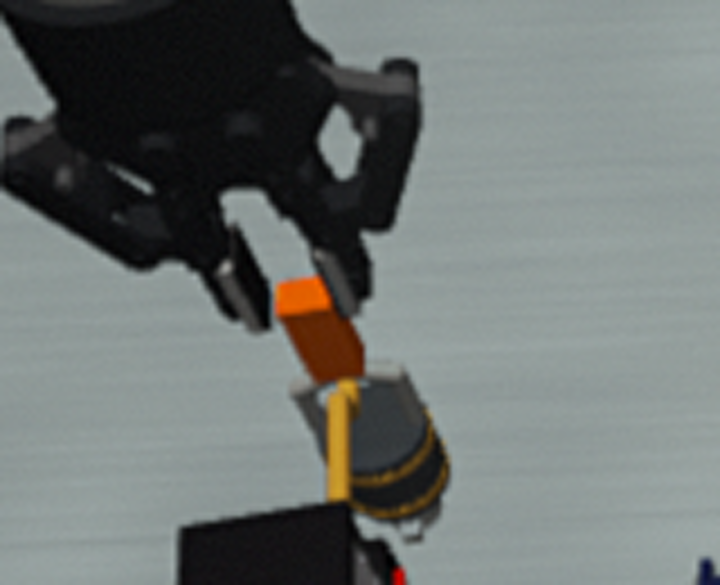

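Request:
arm_command(commands=[0,0,0,0,0,0,170,0,0,0,0,0,0,155,0,0,0,0,0,0,140,0,0,0,0,0,0,125,0,0,0,0,0,0,110])

```text
time: 35.43
ee_pos: [0.4984, -0.1637, 0.2052]
orientation: [-0.078, 0.997, -0.0, -0.0]
wrist_force: [0.5, -0.8, -0.4]
gripper_width: 0.568
```

Request:
arm_command(commands=[0,0,0,0,0,3,110,0,0,0,0,0,6,110,0,0,0,0,0,8,110,0,0,0,0,0,10,110,0,0,0,0,0,12,110])

```text
time: 35.85
ee_pos: [0.4984, -0.1637, 0.2453]
orientation: [-0.078, 0.997, 0.0, -0.0]
wrist_force: [-0.0, -0.3, -0.1]
gripper_width: 0.568
```

Request:
arm_command(commands=[0,0,0,0,0,12,110,0,0,0,0,0,12,110,0,0,0,0,0,10,110,0,0,0,0,0,6,110,0,0,0,0,0,2,110])

```text
time: 36.27
ee_pos: [0.499, -0.164, 0.288]
orientation: [-0.078, 0.997, -0.001, 0.001]
wrist_force: [-0.1, 0.4, -0.3]
gripper_width: 0.569
```

```bash
python3 ob.py;python3 pic.py i; sleep 0; python3 ob2.py; python3 pic.py j
```

```text
36.5667 [ 0.498  -0.1635  0.2853] [-0.078  0.997  0.    -0.001] F [ 0.08  0.36 -0.29] T [ 0.013  0.004 -0.007] 0.572
38.2167 [ 0.4984 -0.1637  0.2862] F [ 0.076  0.027 -0.027] [0.46 0.48 0.34] T [-0.005 -0.003  0.009]
```

View pics/scene_j.png

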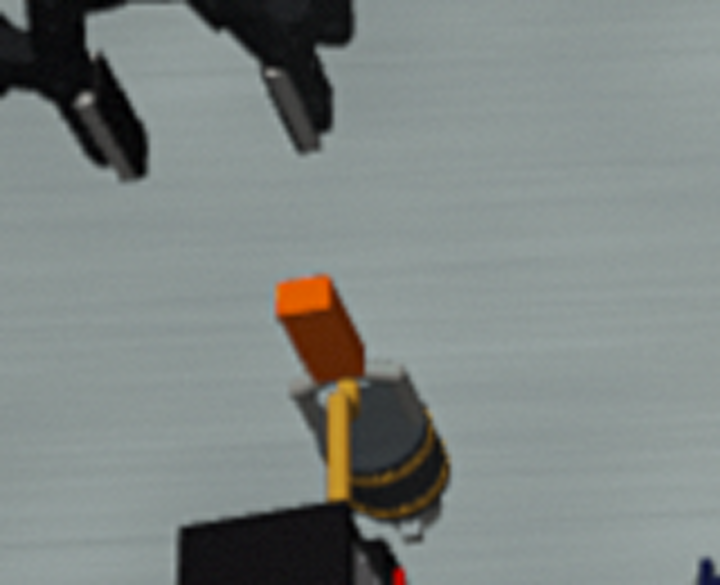

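View pics/wrist_j.png

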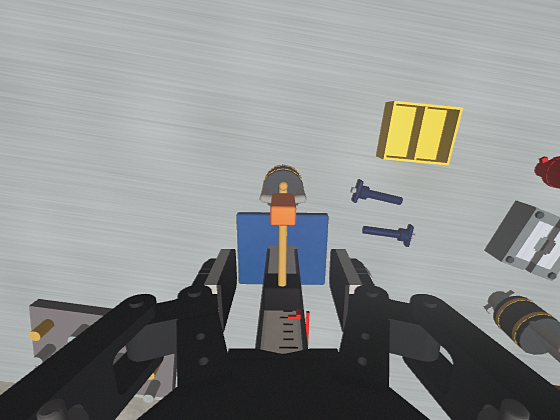

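```bash
python3 - <<'E'
import cv2,numpy as np
a,b=[cv2.imread(f"pics/scene_{k}.png").astype(int) for k in"ij"]
print(np.abs(a-b)[250:550,180:470].max(),np.abs(a-b)[250:550,180:470].mean())
from bench import manip
print(manip.observe()["time"]); print(manip.sign_off())
E
```

```text
8 0.9979463601532567
38.3667
the job is handed in; nothing more can be done
None
```

The die holder is hanging by its bail in the scale's hook, with the gripper clear above it, and the job was handed in at 38.4 s of the 67 s allowed. The sign-off gives no verdict, so the result rests on my own checks below.

**What I did**
- I chose the smaller dark holder in the socket, gripped its tab across holder y and lifted it about 2 mm. It weighed about 4.9 N.
- I turned it about 1.31 rad anticlockwise with almost no resistance, then lifted it straight out.
- I brought the bail over the hook tip at a height of about 231 mm and lowered it at 12–18 mm/s until the scale carried the whole weight.
- I then opened the fingers slowly and rose straight up.

**Last checks**
- **Load on the scale:** before release the vertical wrist force averaged about 0 N. The hook had sunk about 37 mm, which agrees with the weight.
- **Settled:** after release the holder hung upright with the rod centred in the bail. Two pictures taken about 2 s apart showed no motion beyond image noise.
- **Bystanders:** I never went near them. The pins and sample box look undisturbed in the last pictures; I did not measure them or check the cage again.

**What disagreed:** before release I shifted the holder 1.5 mm sideways on the loaded hook. This gave about 3 N of side force and the holder slipped a little. I brought it back to about 0.6 N before opening the fingers. That is well below the 20 N limit.

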